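# Refit the edge guard of a market display tier under its wing nut

## Task

The sheet-metal edge guard on the green display tier has slid forward off the edge: push it back with your fingertips until its face lies fully home and square against the tier's front edge, then turn the loose wing nut clockwise with repeated fingertip strokes on its wings until it clamps the guard's foot finger-tight. Only push: do not pinch or lift the guard or the nut and do not force them, and leave the stock standing on the tier where it is.

Things in the scene. Friction and masses are not known exactly. Their poses are not given: they have to be found in the camera images.
- tier: Fixed display tier: green plywood board 270 x 460 x 18 mm on wooden battens, its top 60 mm above the table. Origin at table level under the bolt; x points from its straight front edge (the one with the guard, towards the robot) to its back, y along that edge, z up. The front edge lies at x = -36 mm, the back edge at +234 mm, the ends at y = +-230 mm.
- bolt (a point): Point on the axis of the upright 12 mm bolt, at the level of the tier's top face (60 mm above the table). The bolt is fixed in the tier, rises 36 mm above the board and carries the wing nut. Axes as the tier's.
- guard: Loose edge guard, a folded bare-metal angle 140 mm wide (y), about 0.5 kg. Flat foot 4 mm thick on the board, x = -36 to +36 mm; 16 mm wide slot along x, open at the +x end, bottom at x = -9 mm; the bolt is in it from the start. Origin on the foot's underside: when home it is on the bolt axis, axes parallel to the tier's. Starts 9-16 mm short (towards -x), up to 0.06 rad askew.
- guard_face (a point): Centre of the front (outer, -x) side of the guard's upright face, level with the tier's top, 39 mm from the guard's origin along its -x. The face (3 mm sheet, 140 mm wide) hangs 12 mm below this point, in front of the tier's edge, and rises 32 mm above it, flat outside, with a 5 mm thick hem rolled inwards at its top (34 mm). The guard slides with 1 to 3 N until the face meets the edge.
- wingnut (a joint): Turn of the brass wing nut in rad, growing clockwise seen from above, which lowers it 1.75 mm a turn. At 0 its washer just meets the guard's foot; it starts 1.2 to 1.8 turns above that (-11.5 to -7.5) and turns with about 1 N at the wings. Past 0 it stiffens: the washer presses 10 N at about 0.5, 35 N at 1.7 (7 N at a wing), and it stays where left. Face 36 mm from the bolt when home: no room to circle the nut.
- nut_hub (a point): Point on the nut's axis at the underside of its washer (36 mm across, 3 mm thick, one with the nut), 64 mm above the table at joint 0. The hub is 23 mm across, its top 17 mm above this point. Two opposite upright wings, 5 mm thick, span 65 mm, end in discs of 21 mm diameter centred 22 mm from the axis and 25.5 mm above this point; wing tops 36 mm above it.
- wing_end (a point): Outer end of one of the nut's two like wings, 32.5 mm from the bolt axis and 25.5 mm above the washer's underside. It turns with the nut.
- figurine_a: Loose ceramic figurine, 42 mm across and 77 mm tall, 90 g, reddish head, standing on the tier behind the nut. Origin at the centre of its foot, z up. To be left alone.
- figurine_b: Loose ceramic figurine, 42 mm across and 77 mm tall, 90 g, white head, standing on the tier behind the nut. Origin at the centre of its foot, z up. To be left alone.
- egg: Loose painted egg fixed in a wooden egg cup, 45 mm across and 70 mm tall, 110 g, on the tier towards one end of it. Origin at the centre of its foot, z up. To be left alone.
- cup: Loose white cup, 66 mm across and 45 mm tall, 120 g, on the tier towards the other end. Origin at the centre of its foot, z up. To be left alone.

How it is judged:
At the end, for the whole second after the job is handed in: The guard's face is home against the tier's front edge (within 3 mm) and square with it (within 0.05 rad), it lies flat at rest, and the wing nut's washer presses its foot with more than 10 N (x of guard in the frame of bolt between -0.003 and 0.003 m and angle between the y axis of guard and the y axis of tier, either way round below 0.05 rad and contact force between wingnut and guard above 10 N and linear speed of guard below 0.01 m/s and angle between guard's own z axis and vertical below 0.05 rad); the robot touches nothing.
It fails at once if the guard is lifted or tipped up (height (world z) of guard above 0.068 m or angle between guard's own z axis and vertical above 0.2 rad).
It fails at once if stock on the tier (figurines, egg, cup) is shifted over 15 mm or knocked over (distance of any of figurine_a, figurine_b, egg, cup from where it was at the start of the episode above 0.015 m or angle between any of figurine_a, figurine_b, egg, cup's own z axis and vertical above 0.35 rad).
It fails at once if the wing nut is pinched or forced (over 32 N between fingers and nut) (contact force between the fingers and wingnut above 32 N).
It fails at once if the guard is pinched or rammed (over 32 N between fingers and guard) (contact force between the fingers and guard above 32 N).
It also fails if it takes over 72 s, if anything falls off the work surface, if the arm or the gripper's body presses on something with over 40 N, if the wrist force passes 120 N, or if a joint passes its speed limit or range.

## Robot

A 7-joint arm with a two-finger parallel gripper is mounted at the origin on the work surface. World frame = base frame: x ahead of the robot, y to its left, z up, the work surface at z = 0. Lengths are in m, angles in rad, forces in N, time in s.
With the tool pointing down it reaches from about 0.425 to 1.025 m from the base axis. Payload 9.4 kg.
Tool frame: the origin (TCP) lies on the centre line of the jaws, within the pads' length; the fingertips stand 8 mm ahead of it and the grasp point (between the pads) lies 11 mm behind it; z points along the fingers, y is the direction in which the jaws open and shut (so a half turn about z gives the same grasp; the last joint's range is limited). The gripper opens to 93 mm and grips with 3 to 60 N. Pads are 15 mm wide; open, the fingers measure 128 mm over their backs; the gripper's body (75 mm by 188 mm) begins 65 mm behind the grasp point.
Start: joints at [1.072, 0.599, -0.003, 1.599, 0.002, 0.943, -0.08], TCP at [0.297, -0.661, 0.227] pointing down, gripper open.
Joint ranges: [-2.57, 2.57], [-0.35, 1.97], [-1.29, 1.29], [0.11, 2.56], [-1.05, 4.19], [0.11, 1.86], [-2.63, 2.63]. Speed limits (rad/s): [2.22, 2.22, 3.01, 3.01, 3.14, 3.14, 3.14].

## Interface

Orientations are given as a rotation vector (axis times angle).
In Python, from bench import sense, read_camera, job_done gives the robot as it stands. The module is installed in compiled form; this text tells all that it offers.
- The arm moves only by the shell command python3 -m crank 'ROWS'. ROWS is text: rows parted by semicolons, each of 7 numbers parted by spaces: the turn, a rotation vector about the tool's x, y, z in units of 6 degrees (1.0 is 6 degrees), then the shift along the tool's x, y, z in units of 25 mm (1.0 is 25 mm), then the closure, from 0 (fully open) to 1 (shut). A call has 1 to 20 rows; each row is the pose to reach, as a shift and turn from the pose measured when the call began, along the tool's axes at that moment; what a row does not reach only later rows make up. A row lasts 1/12 s, in which the tool goes at most 41.7 mm and 7.16 degrees, less where a joint would pass 70% of its speed; a pose out of reach is approached as far as the arm can. A call with a gripper value outside its range is refused whole. The fingers move at their own pace and stop on an object; the grip force is fixed at half the most. Time passes only in rows, so rows that repeat a pose let the fingers close. It gives the time, the measured TCP pose, the force and the opening at its end, in the units of the state.
- sense(): the state, without advancing time (a new reading comes with each control period).
- read_camera(name): name is "side" or "top"; returns a dict with "img" (400x640x3 uint8, blue, green, red), "z_map" (400x640 float32, m along the optical axis (not along the pixel's ray), 0 where there is no reading), "fovy" (degrees; the focal length in pixels is half the picture's height over the tangent of half this angle, whatever the lens; pixels are square), "cx", "cy" (the principal point, pixels), "position" and "attitude" of the camera in the world. Camera axes: x right, y down, z forward; pixel columns grow to the right and rows downward; lengths in m; the calibration is good to about 2 mm. A picture is of the moment at which its call begins.
- job_done(): hands the job in, once; it reports no verdict.
The state is a dict: "time_s": time; "joints": joint angles; "joint_velocities": joint speeds; "effort": joint torques, N m; "ee_pos": TCP position; "tool_rot": TCP orientation; "ft_force": force on the tool from outside, world axes, zero at the start; "wrist_torque": the same for the moment, N m; "grip_width": finger opening in m.
Only numpy, scipy, OpenCV 4.12 (cv2) and the standard library are available. Lean on these libraries where they do the work, as an engineer would, in place of code of your own. Each camera call takes 0.05 s, during which the arm holds its last target.

## Working session

There is one attempt and no reset: what is moved stays moved. The work goes in short steps, Python scripts to look and compute and a shell command to move; the robot and the scene stay as the last step left them, time stands still between calls to the robot, and variables do not carry over. Pictures are saved under pics/ and viewed, and the job is handed in when it is done.

```bash
mkdir -p pics; ls; cat > h.py <<'E'
import numpy as np,cv2
from scipy.spatial.transform import Rotation as R
from bench import sense,read_camera
def cam(n):
    c=read_camera(n); c['f']=c['img'].shape[0]/2/np.tan(np.radians(c['fovy'])/2)
    a=np.array(c['attitude'],float); c['R']=R.from_rotvec(a).as_matrix() if a.shape==(3,) else (a if a.shape==(3,3) else R.from_quat(a).as_matrix())
    return c
def pt(c,u,v,z=None):
    z=c['z_map'][int(v),int(u)] if z is None else z
    p=np.array([(u-c['cx'])/c['f']*z,(v-c['cy'])/c['f']*z,z]); return c['R']@p+np.array(c['position'])
def plane(c,u,v,h):
    d=c['R']@np.array([(u-c['cx'])/c['f'],(v-c['cy'])/c['f'],1]); p=np.array(c['position']); return p+d*(h-p[2])/d[2]
def proj(c,p):
    q=c['R'].T@(np.array(p)-np.array(c['position'])); return c['cx']+c['f']*q[0]/q[2],c['cy']+c['f']*q[1]/q[2]
E
python3 - <<'E'
from h import *
print(sense())
for n in('side','top'):
    c=cam(n); cv2.imwrite(f'pics/{n}0.png',c['img']); print(n,c['f'],c['cx'],c['cy'],c['position'],c['attitude'])
E
```

```text
pics
{'time_s': 0.0, 'joints': array([ 1.07227787,  0.60014163, -0.00254049,  1.60012603,  0.0017955 ,
        0.94291563, -0.07977591]), 'joint_velocities': array([-6.00244772e-05, -2.49524833e-03,  1.31936775e-03,  8.09653010e-04,
        1.23417277e-03,  1.38994625e-03, -3.64866217e-04]), 'effort': array([-9.10224262e-04, -7.65077806e+01,  1.49672169e+00, -2.52350914e+01,
       -5.24590211e-02,  1.70447800e-02,  1.77269803e-04]), 'ee_pos': array([ 0.29661518, -0.6610174 ,  0.22574946]), 'tool_rot': array([-3.07046905e+00, -6.57491151e-01,  7.39823627e-04]), 'ft_force': array([-0.01134763,  0.60388003, -0.10139019]), 'wrist_torque': array([ 0.02723669,  0.00417707, -0.00265412]), 'grip_width': 0.09276943577261185}
side 445.0668757018906 317.295301166763 200.97836350240252 [0.24419811 0.6401108  0.60275364] [-0.69223689  2.50572608 -1.24821884]
top 480.5764384863702 329.5204433867057 190.2369817811926 [0.44317203 0.05283369 1.1078907 ] [-2.10316662  2.16160979 -0.19751113]
```

View pics/side0.png

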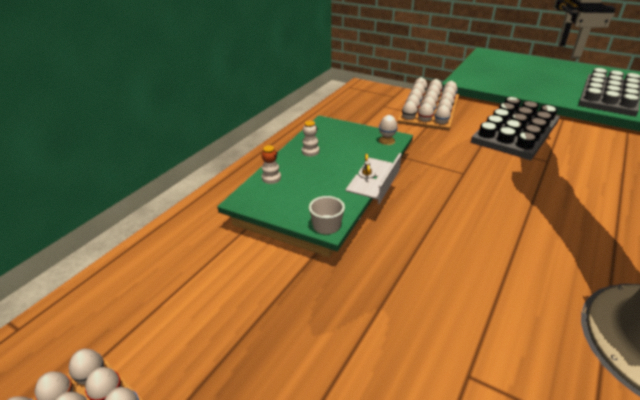

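View pics/top0.png

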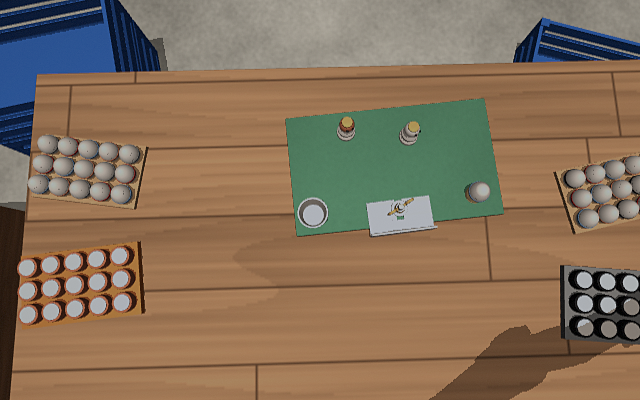

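```bash
python3 - <<'E'
from h import *
c=cam('top'); cv2.imwrite('pics/t1.png',cv2.resize(c['img'][185:245,355:445],None,fx=8,fy=8,interpolation=cv2.INTER_CUBIC))
s=cam('side'); cv2.imwrite('pics/s1.png',cv2.resize(s['img'][140:215,335:425],None,fx=8,fy=8,interpolation=cv2.INTER_CUBIC)[:600])
# tier by green mask in top
hsv=cv2.cvtColor(c['img'],cv2.COLOR_BGR2HSV)
m=cv2.inRange(hsv,(60,80,40),(95,255,255)); 
n,l,st,_=cv2.connectedComponentsWithStats(m); k=1+np.argmax(st[1:,4]); cnt=max(cv2.findContours((l==k).astype(np.uint8),cv2.RETR_EXTERNAL,cv2.CHAIN_APPROX_NONE)[0],key=cv2.contourArea)
hull=cv2.approxPolyDP(cv2.convexHull(cnt),5,True)[:,0]
for u,v in hull: print(u,v,plane(c,u,v,.06), pt(c,u,v))
E
```

```text
483 99 [ 0.83351234 -0.31661318  0.06      ] [ 0.83362843 -0.31672306  0.05968834]
503 213 [ 0.56903161 -0.33849697  0.06      ] [ 0.5688133  -0.33781818  0.06181763]
297 235 [0.53308337 0.11533456 0.06      ] [0.53317593 0.1153989  0.05892128]
286 119 [0.79734184 0.13611336 0.06      ] [0.79712173 0.13606161 0.06065125]
```

View pics/t1.png

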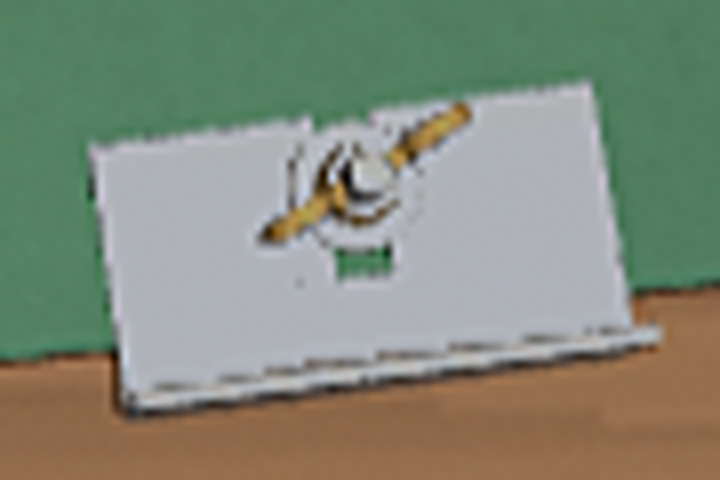

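View pics/s1.png

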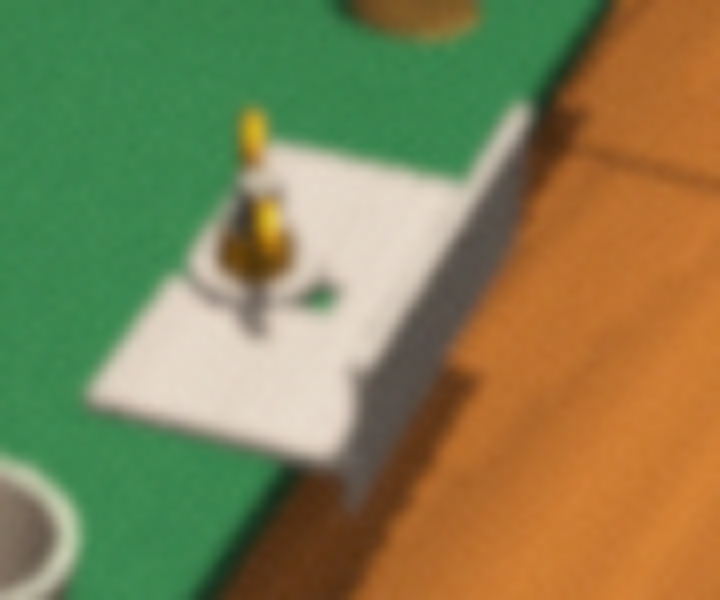

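```bash
cat >> h.py <<'E'
YAW=0.079
B=np.array([.5845,-.1088])
X=np.array([np.cos(YAW),np.sin(YAW)]);Y=np.array([-X[1],X[0]])
def tier(p): d=np.array(p)[:2]-B; return np.round(np.array([d@X,d@Y])*1000,1)
def world(x,y): return B+X*x/1000+Y*y/1000
E
python3 - <<'E'
from h import *
c=cam('top')
for n,u,v,h in [('bolt',367,172,.096),('footL',92,147,.064),('footR',590,85,.064),('hemL',125,410,.091),('hemR',660,335,.091),('wingL',270,235,.1),('wingR',465,108,.1),('slotL',338,278,.064),('slotR',392,278,.064)]:
    u=u/8+355-.4;v=v/8+185-.4
    p=plane(c,u,v,h);print(n,p.round(4),tier(p),c['z_map'][int(round(v)),int(round(u))])
for n,u,v in [('figA',346,136),('figB',408,138),('egg',478,191),('cup',312,212)]: print(n,tier(plane(c,u,v,.06)))
E
```

```text
bolt [ 0.5854 -0.1078  0.096 ] [1.  0.9] 1.0207927
footL [ 0.5989 -0.0377  0.064 ] [19.9 69.7] 1.0597967
footR [ 0.6124 -0.1757  0.064 ] [ 22.6 -68.9] 1.0659076
hemL [ 0.5244 -0.0412  0.091 ] [-54.6  72.1] 1.1076986
hemR [ 0.5404 -0.1841  0.091 ] [-50.  -71.6] 1.0183876
wingL [ 0.5688 -0.0807  0.1   ] [-13.5  29.3] 1.0225719
wingR [ 0.6013 -0.1342  0.1   ] [ 14.7 -26.6] 1.0602105
slotL [ 0.5609 -0.1034  0.064 ] [-23.1   7.2] 1.0564331
slotR [ 0.5605 -0.1182  0.064 ] [-24.6  -7.5] 1.0470296
figA [177.3  96.1]
figB [158.  -42.8]
egg [  20.9 -180.9]
cup [ 13.2 189.9]
```

```bash
sed -i 's/^B=.*/B=np.array([.585,-.1083])/' h.py; cat >> h.py <<'E'
def go(x,y,z,yaw):
    "print units to move TCP to tier mm x,y, world z m, tool-x yaw deg rel. tier x (world ccw +)"
    s=sense(); T=R.from_rotvec(s['tool_rot']); w=np.append(world(x,y),z)
    d=T.inv().apply(w-np.array(s['ee_pos']))/.025
    G=R.from_euler('z',yaw,degrees=True)*R.from_euler('z',YAW)*R.from_rotvec([np.pi,0,0])
    r=np.degrees((T.inv()*G).as_rotvec())/6
    print('rows:',*(f'{v:.2f}' for v in [*r,*d]))
def st():
    s=sense(); T=R.from_rotvec(s['tool_rot']).as_matrix()
    print('t%.2f tier'%s['time_s'],tier(s['ee_pos']),'z%.4f'%s['ee_pos'][2],'yaw%.1f'%np.degrees(np.arctan2(T[1,0],T[0,0])-YAW),'tilt',T[:2,2].round(3),'F',s['ft_force'].round(2),'M',s['wrist_torque'].round(2),'w%.4f'%s['grip_width'],'j',s['joints'].round(2))
E
python3 -c "
from h import *
st();go(-90,0,.2,0)"
```

```text
t0.25 tier [-331.  -528.5] z0.2262 yaw19.6 tilt [-0.     0.001] F [0.61 0.07 0.94] M [-0.    0.02 -0.03] w0.0928 j [ 1.07  0.6  -0.    1.6   0.    0.94 -0.08]
rows: -0.01 0.00 3.27 16.19 -16.67 1.06
```

```bash
python3 -m crank '0 0 3.27 16.19 -16.67 1.06 0;0 0 3.27 16.19 -16.67 1.06 0;0 0 3.27 16.19 -16.67 1.06 0;0 0 3.27 16.19 -16.67 1.06 0;0 0 3.27 16.19 -16.67 1.06 0;0 0 3.27 16.19 -16.67 1.06 0;0 0 3.27 16.19 -16.67 1.06 0;0 0 3.27 16.19 -16.67 1.06 0;0 0 3.27 16.19 -16.67 1.06 0;0 0 3.27 16.19 -16.67 1.06 0;0 0 3.27 16.19 -16.67 1.06 0;0 0 3.27 16.19 -16.67 1.06 0;0 0 3.27 16.19 -16.67 1.06 0;0 0 3.27 16.19 -16.67 1.06 0;0 0 3.27 16.19 -16.67 1.06 0;0 0 3.27 16.19 -16.67 1.06 0;0 0 3.27 16.19 -16.67 1.06 0;0 0 3.27 16.19 -16.67 1.06 0'; python3 -c "
from h import *
st();go(-90,0,.064,0)"
```

```text
time_s: 1.75
ee_pos: [0.4949, -0.1167, 0.2]
tool_rot: [-3.139, -0.122, 0.001]
ft_force: [-0.2, -0.5, -0.8]
grip_width: 0.093
t1.75 tier [-90.5  -1.2] z0.2000 yaw-0.1 tilt [-0.001  0.   ] F [-0.23 -0.47 -0.83] M [ 0.02 -0.02 -0.04] w0.0930 j [ 0.08  0.38  0.06  2.12 -0.03  0.64 -1.34]
rows: -0.00 0.00 -0.01 0.02 -0.05 5.44
```

```bash
python3 -m crank '0 0 0 0 -.05 1.5 0;0 0 0 0 -.05 3 0;0 0 0 0 -.05 4.5 0;0 0 0 0 -.05 5.4 0;0 0 0 0 -.05 5.4 0;0 0 0 .3 -.05 5.4 0;0 0 0 .6 -.05 5.4 0;0 0 0 .9 -.05 5.4 0;0 0 0 .9 -.05 5.4 0'; python3 - <<'E'
from h import *
st();go(-46.5,0,.064,0)
c=cam('top'); cv2.imwrite('pics/t2.png',cv2.resize(c['img'][170:260,340:460],None,fx=6,fy=6,interpolation=cv2.INTER_CUBIC))
E
```

```text
time_s: 2.5
ee_pos: [0.5204, -0.1138, 0.0668]
tool_rot: [3.139, 0.122, 0.007]
ft_force: [-0.1, 0.8, -0.5]
grip_width: 0.0931
t2.50 tier [-64.8  -0.4] z0.0668 yaw-0.1 tilt [ 0.004 -0.   ] F [-0.09  0.79 -0.45] M [ 0.06 -0.06  0.02] w0.0931 j [ 0.09  0.62  0.03  2.17 -0.05  0.35 -1.33]
rows: 0.01 -0.04 -0.01 0.73 -0.02 0.12
```

View pics/t2.png

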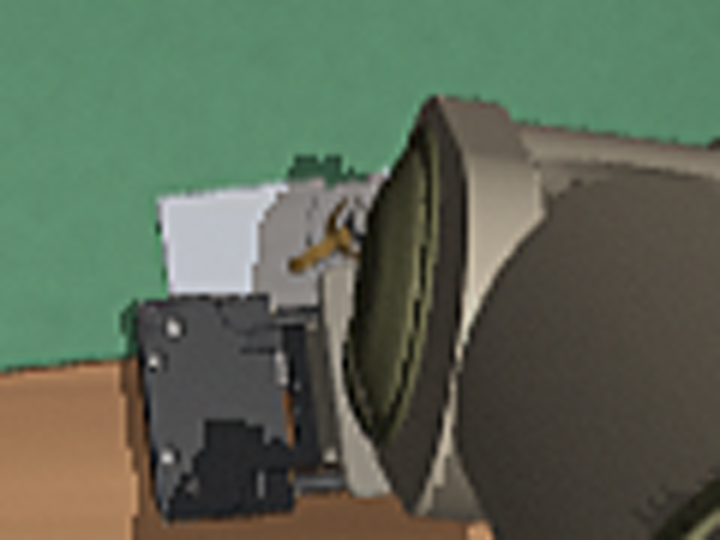

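```bash
python3 -m crank '0 0 0 .04 0 .1 0;0 0 0 .08 0 .1 0;0 0 0 .12 0 .1 0;0 0 0 .16 0 .1 0;0 0 0 .2 0 .1 0;0 0 0 .24 0 .1 0;0 0 0 .28 0 .1 0;0 0 0 .32 0 .1 0' ; python3 - <<'E'
from h import *
st();go(-46.5,0,.064,0)
E
python3 -m crank '0 0 0 .04 0 0 0;0 0 0 .08 0 0 0;0 0 0 .12 0 0 0;0 0 0 .16 0 0 0';python3 - <<'E'
from h import *
st();go(-46.5,0,.064,0)
c=cam('side'); cv2.imwrite('pics/s2.png',cv2.resize(c['img'][100:220,280:440],None,fx=5,fy=5,interpolation=cv2.INTER_CUBIC))
E
```

```text
time_s: 3.22
ee_pos: [0.527, -0.1131, 0.0639]
tool_rot: [3.139, 0.122, 0.004]
ft_force: [-1.8, -0.9, 0.1]
grip_width: 0.0931
t3.22 tier [-58.2  -0.2] z0.0639 yaw-0.1 tilt [ 0.003 -0.   ] F [-1.77 -0.86  0.06] M [-0.01  0.59  0.02] w0.0931 j [ 0.08  0.62  0.03  2.16 -0.05  0.36 -1.33]
rows: 0.00 -0.02 -0.01 0.47 -0.01 -0.00
time_s: 3.55
ee_pos: [0.5313, -0.1128, 0.0639]
tool_rot: [3.139, 0.122, 0.005]
ft_force: [-1.1, -0.9, -0.8]
grip_width: 0.0928
t3.55 tier [-53.8  -0.3] z0.0639 yaw-0.1 tilt [ 0.003 -0.   ] F [-1.1  -0.94 -0.78] M [ 0.02  0.48 -0.01] w0.0928 j [ 0.08  0.63  0.03  2.15 -0.05  0.37 -1.34]
rows: 0.01 -0.03 -0.01 0.29 -0.01 -0.00
```

View pics/s2.png

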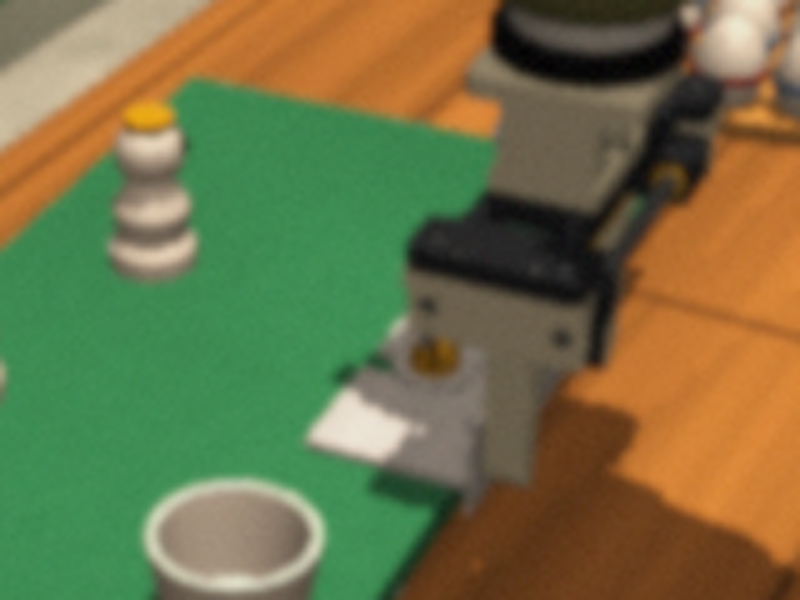

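```bash
python3 -m crank '0 0 0 .04 0 0 0;0 0 0 .08 0 0 0;0 0 0 .12 0 0 0;0 0 0 .16 0 0 0;0 0 0 .2 0 0 0'; python3 -c "
from h import *
st()"
python3 -m crank '0 0 0 .03 0 0 0;0 0 0 .05 0 0 0'; python3 -c "
from h import *
st()"
```

```text
time_s: 4.02
ee_pos: [0.5368, -0.1124, 0.0639]
tool_rot: [3.139, 0.122, 0.005]
ft_force: [-2.6, 0.6, -0.7]
grip_width: 0.0929
t4.02 tier [-48.4  -0.3] z0.0639 yaw-0.1 tilt [ 0.003 -0.   ] F [-2.64  0.59 -0.68] M [0.01 0.51 0.02] w0.0929 j [ 0.08  0.63  0.03  2.14 -0.05  0.37 -1.34]
time_s: 4.18
ee_pos: [0.5371, -0.1124, 0.0638]
tool_rot: [3.139, 0.122, 0.002]
ft_force: [-5.4, -0.7, 4.0]
grip_width: 0.0929
t4.18 tier [-48.1  -0.3] z0.0638 yaw-0.1 tilt [ 0.001 -0.   ] F [-5.36 -0.71  4.04] M [-0.04  1.42  0.18] w0.0929 j [ 0.08  0.63  0.03  2.13 -0.05  0.38 -1.34]
```

```bash
python3 -m crank '0 0 0 .04 0 0 0;0 0 0 .06 0 0 0'; python3 -c "
from h import *
st()"
python3 -m crank '0 0 0 .06 0 0 0;0 0 0 .08 0 0 0'; python3 -c "
from h import *
st()"
```

```text
time_s: 4.35
ee_pos: [0.537, -0.1123, 0.0638]
tool_rot: [3.139, 0.123, -0.002]
ft_force: [-8.5, -0.8, 5.8]
grip_width: 0.0931
t4.35 tier [-48.1  -0.2] z0.0638 yaw-0.1 tilt [-0.001 -0.   ] F [-8.54 -0.79  5.78] M [-0.02  1.58  0.19] w0.0931 j [ 0.08  0.63  0.03  2.13 -0.05  0.38 -1.34]
time_s: 4.52
ee_pos: [0.537, -0.1123, 0.0638]
tool_rot: [-3.139, -0.122, 0.008]
ft_force: [-9.8, -1.7, 6.8]
grip_width: 0.0931
t4.52 tier [-48.2  -0.2] z0.0638 yaw-0.1 tilt [-0.005 -0.   ] F [-9.81 -1.7   6.8 ] M [-0.04  1.89  0.17] w0.0931 j [ 0.08  0.63  0.03  2.13 -0.05  0.39 -1.34]
```

```bash
python3 -m crank '0 0 0 -.2 0 0 0;0 0 0 -.6 0 0 0;0 0 0 -1 0 0 0;0 0 0 -2 0 -1 0;0 0 0 -3 0 -2.5 0;0 0 0 -4 0 -4 0;0 0 0 -4 0 -5 0'; python3 - <<'E'
from h import *
st()
c=cam('top'); cv2.imwrite('pics/t3.png',cv2.resize(c['img'][180:245,350:445],None,fx=8,fy=8,interpolation=cv2.INTER_CUBIC))
E
```

```text
time_s: 5.1
ee_pos: [0.4328, -0.1205, 0.1904]
tool_rot: [-3.139, -0.12, 0.013]
ft_force: [-0.1, -0.3, -0.4]
grip_width: 0.0931
t5.10 tier [-152.7   -0.2] z0.1904 yaw-0.1 tilt [-0.008  0.   ] F [-0.14 -0.29 -0.36] M [ 0.07  0.02 -0.01] w0.0931 j [ 0.1   0.33  0.05  2.25 -0.03  0.57 -1.32]
```

View pics/t3.png

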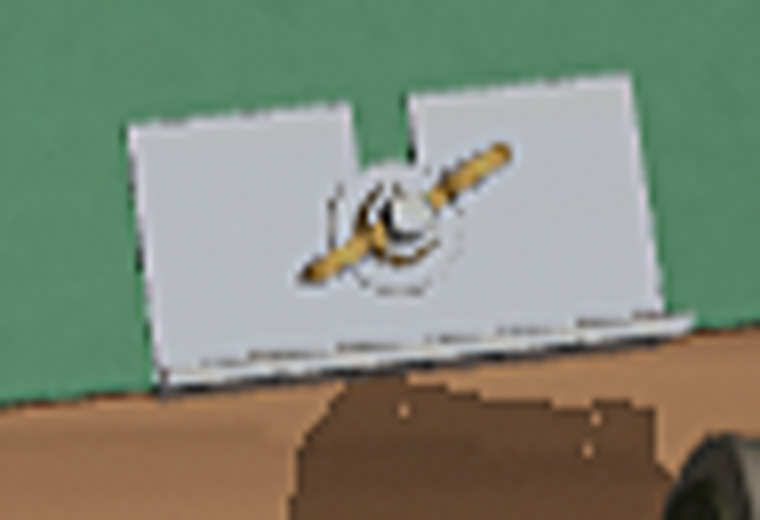

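```bash
python3 - <<'E'
from h import *
c=cam('top')
for n,u,v,h in [('bolt',408,213,.096),('footL',130,128,.064),('footR',630,75,.064),('hemL',160,390,.091),('hemR',693,325,.091),('wingL',305,275,.1),('wingR',508,152,.1),('edgeL',8,405,.06),('edgeR',752,328,.06)]:
    u=u/8+350-.4;v=v/8+180-.4
    p=plane(c,u,v,h);print(n,p.round(4),tier(p))
s=cam('side'); cv2.imwrite('pics/s3.png',cv2.resize(s['img'][140:215,335:425],None,fx=8,fy=8,interpolation=cv2.INTER_CUBIC)[:600])
go(0,0,.17,60)
E
```

```text
bolt [ 0.5851 -0.1081  0.096 ] [0.1 0.2]
footL [ 0.6153 -0.0379  0.064 ] [35.8 67.8]
footR [ 0.6264 -0.1766  0.064 ] [ 35.9 -71.4]
hemL [ 0.5403 -0.0406  0.091 ] [-39.2  71. ]
hemR [ 0.5537 -0.1831  0.091 ] [-37.1 -72.1]
wingL [ 0.5688 -0.0793  0.1   ] [-13.9  30.1]
wingR [ 0.6002 -0.1349  0.1   ] [ 13.1 -27.8]
edgeL [ 0.5403 -0.0018  0.06  ] [-36.2 109.7]
edgeR [ 0.5558 -0.2065  0.06  ] [-36.8 -95.6]
rows: 0.01 -0.00 -10.02 5.88 -0.04 0.86
```

View pics/s3.png

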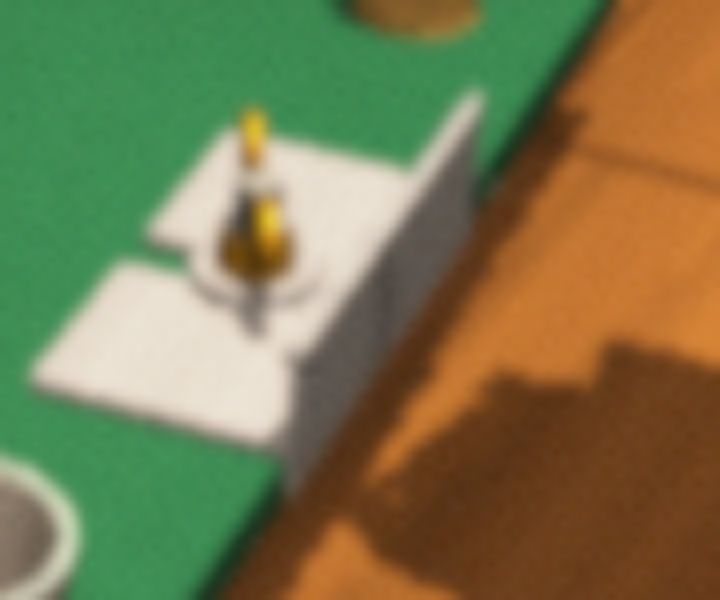

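```bash
python3 -c "
from h import *
go(0,0,.14,68)"
python3 -m crank '0 0 -1.2 1.4 0 0 .72;0 0 -2.4 2.8 0 0 .72;0 0 -3.6 4.2 0 0 .72;0 0 -4.8 5.88 0 0 .72;0 0 -6 5.88 -.04 1 .72;0 0 -7.2 5.88 -.04 2 .72;0 0 -8.4 5.88 -.04 2 .72;0 0 -9.6 5.88 -.04 2 .72;0 0 -10.8 5.88 -.04 2 .72;0 0 -11.3 5.88 -.04 2 .72;0 0 -11.3 5.88 -.04 2 .72;0 0 -11.3 5.88 -.04 2 .72'; python3 - <<'E'
from h import *
st();go(0,0,.103,68)
c=cam('top'); cv2.imwrite('pics/t4.png',cv2.resize(c['img'][170:260,340:460],None,fx=6,fy=6,interpolation=cv2.INTER_CUBIC))
c=cam('side'); cv2.imwrite('pics/s4.png',cv2.resize(c['img'][110:210,300:430],None,fx=6,fy=6,interpolation=cv2.INTER_CUBIC))
E
```

```text
rows: 0.01 0.00 -11.35 5.88 -0.04 2.06
time_s: 6.25
ee_pos: [0.5846, -0.108, 0.1401]
tool_rot: [-2.539, -1.848, 0.001]
ft_force: [0.4, -0.3, 0.3]
grip_width: 0.0266
t6.25 tier [-0.4  0.3] z0.1401 yaw67.6 tilt [-0.001  0.   ] F [ 0.35 -0.34  0.32] M [-0.03 -0.03 -0.05] w0.0266 j [ 0.27  0.56 -0.27  1.97  0.24  0.64 -0.46]
rows: -0.01 -0.00 -0.07 -0.01 0.02 1.48
```

View pics/s4.png

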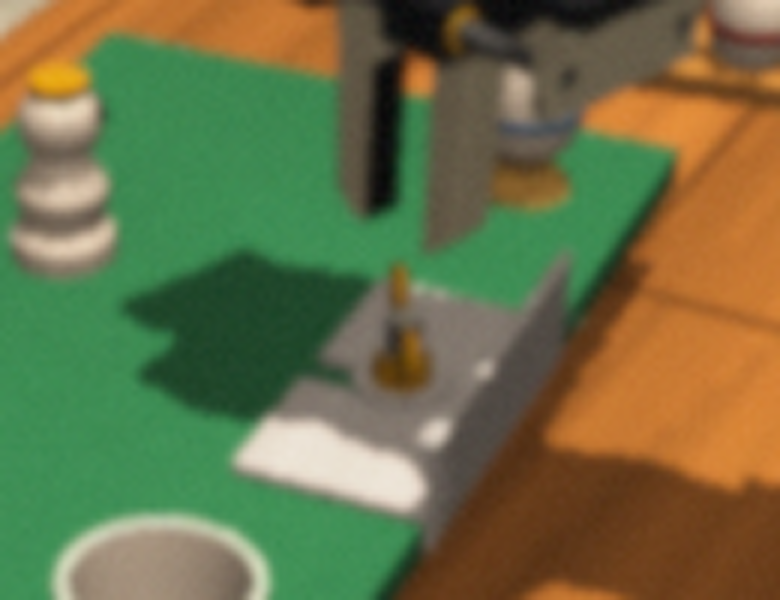

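View pics/t4.png

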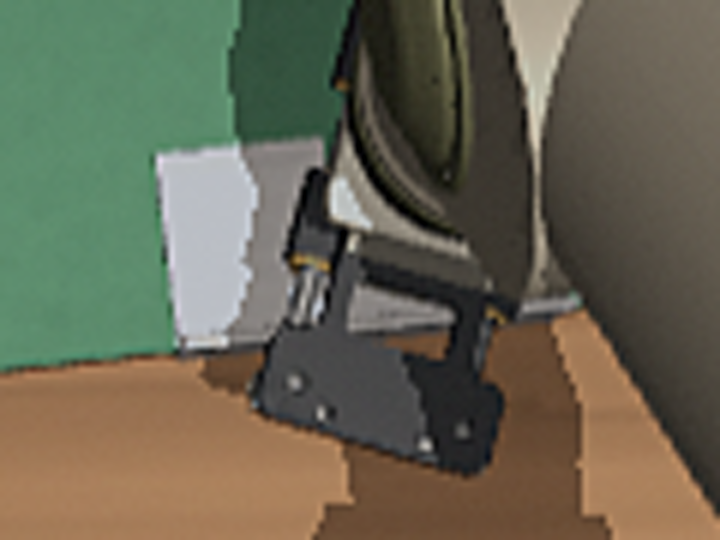

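```bash
python3 -m crank '0 0 0 0 .02 .5 .72;0 0 0 0 .02 1 .72;0 0 0 0 .02 1.3 .72;0 0 0 0 .02 1.48 .72;0 0 0 0 .02 1.48 .72'; python3 -c "
from h import *
st()"
python3 -m crank '0 0 .6 0 0 0 .72;0 0 1.2 0 0 0 .72;0 0 1.8 0 0 0 .72;0 0 2.4 0 0 0 .72;0 0 3 0 0 0 .72;0 0 3.6 0 0 0 .72;0 0 4.2 0 0 0 .72;0 0 4.8 0 0 0 .72'; python3 - <<'E'
from h import *
st();go(0,0,.103,-62)
c=cam('side'); cv2.imwrite('pics/s5.png',cv2.resize(c['img'][110:210,300:430],None,fx=6,fy=6,interpolation=cv2.INTER_CUBIC))
E
```

```text
time_s: 6.77
ee_pos: [0.5848, -0.108, 0.1028]
tool_rot: [-2.539, -1.848, 0.002]
ft_force: [0.6, 0.2, -0.0]
grip_width: 0.026
t6.77 tier [-0.1  0.3] z0.1028 yaw67.6 tilt [-0.002 -0.   ] F [ 0.57  0.2  -0.04] M [-0.05 -0.03 -0.03] w0.0260 j [ 0.25  0.62 -0.24  1.99  0.26  0.56 -0.49]
time_s: 7.43
ee_pos: [0.5851, -0.1079, 0.1033]
tool_rot: [-2.922, -1.154, 0.001]
ft_force: [0.1, 0.4, -1.4]
grip_width: 0.0263
t7.43 tier [0.2 0.4] z0.1033 yaw38.6 tilt [-0.001 -0.   ] F [ 0.11  0.37 -1.45] M [-0.03 -0.04  0.03] w0.0263 j [ 0.16  0.61 -0.1   2.    0.11  0.54 -0.84]
rows: 0.00 0.01 16.76 -0.02 0.01 0.01
```

View pics/s5.png

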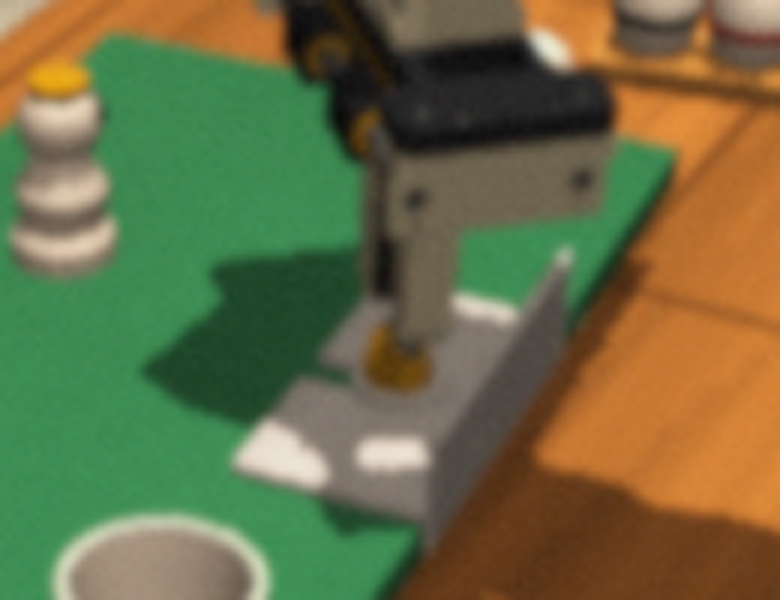

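```bash
python3 -m crank '0 0 .9 0 0 0 .72;0 0 1.8 0 0 0 .72;0 0 2.7 0 0 0 .72;0 0 3.6 0 0 0 .72;0 0 4.5 0 0 0 .72;0 0 5.4 0 0 0 .72;0 0 6.3 0 0 0 .72;0 0 7.2 0 0 0 .72;0 0 8.1 0 0 0 .72;0 0 9 0 0 0 .72;0 0 9.9 0 0 0 .72;0 0 10.8 0 0 0 .72;0 0 11.7 0 0 0 .72;0 0 12.6 0 0 0 .72;0 0 13.5 0 0 0 .72;0 0 14.4 0 0 0 .72;0 0 15.3 0 0 0 .72;0 0 16.2 0 0 0 .72;0 0 16.5 0 0 0 .72'; python3 - <<'E'
from h import *
st();go(0,0,.103,-62)
c=cam('side'); cv2.imwrite('pics/s6.png',cv2.resize(c['img'][110:210,300:430],None,fx=6,fy=6,interpolation=cv2.INTER_CUBIC))
E
```

```text
time_s: 9.07
ee_pos: [0.5857, -0.1078, 0.1037]
tool_rot: [-2.77, 1.483, -0.001]
ft_force: [0.3, -1.3, 0.1]
grip_width: 0.0259
t9.07 tier [0.7 0.4] z0.1037 yaw-60.8 tilt [ 0. -0.] F [ 0.33 -1.33  0.11] M [-0.13 -0.17  0.07] w0.0259 j [-0.17  0.64  0.39  2.02 -0.43  0.56 -2.03]
rows: -0.00 -0.00 0.19 0.00 0.03 0.03
```

View pics/s6.png

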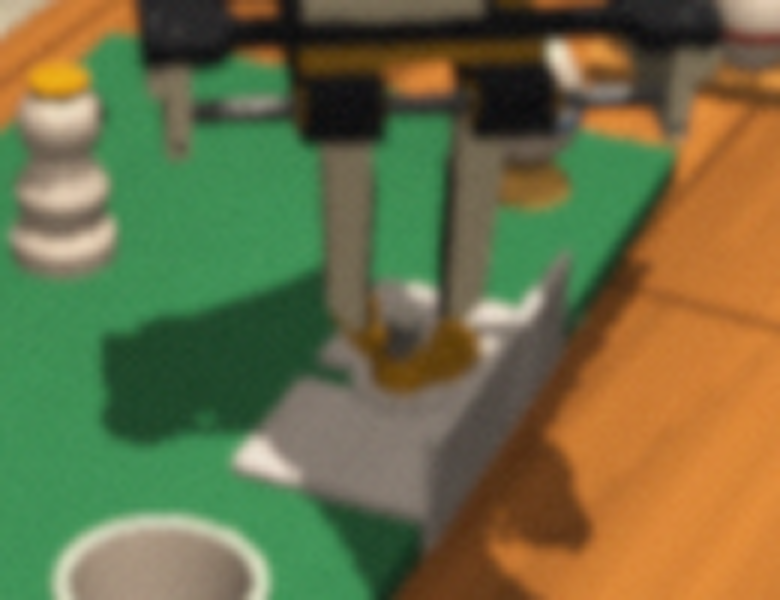

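```bash
python3 -m crank '0 0 -.6 0 0 0 .72;0 0 -.6 0 0 -.6 .72;0 0 -.6 0 0 -.6 .72;0 0 -1.7 0 0 -.6 .72;0 0 -2.8 0 0 -.6 .72;0 0 -3.9 0 0 -.6 .72;0 0 -5 0 0 -.6 .72;0 0 -6.1 0 0 -.6 .72;0 0 -7.2 0 0 -.6 .72;0 0 -8.3 0 0 -.6 .72;0 0 -9.4 0 0 -.6 .72;0 0 -10.5 0 0 -.6 .72;0 0 -11.6 0 0 -.6 .72;0 0 -12.7 0 0 -.6 .72;0 0 -13.8 0 0 -.6 .72;0 0 -14.9 0 0 -.6 .72;0 0 -16 0 0 -.6 .72;0 0 -17 0 0 -.6 .72'; python3 -c "
from h import *
st();go(0,0,.118,130)"
```

```text
time_s: 10.62
ee_pos: [0.5858, -0.1075, 0.1187]
tool_rot: [2.89, 1.233, 0.001]
ft_force: [-0.3, -1.1, 0.3]
grip_width: 0.026
t10.62 tier [0.8 0.7] z0.1187 yaw41.7 tilt [0.001 0.   ] F [-0.28 -1.07  0.33] M [ 0.   -0.01 -0.05] w0.0260 j [ 0.16  0.58 -0.11  1.99  0.11  0.57 -0.79]
rows: 0.01 -0.00 -14.72 -0.04 -0.00 0.03
```

```bash
python3 -m crank '0 0 -1.1 -.03 0 0 .72;0 0 -2.2 -.03 0 0 .72;0 0 -3.3 -.03 0 0 .72;0 0 -4.4 -.03 0 0 .72;0 0 -5.5 -.03 0 0 .72;0 0 -6.6 -.03 0 0 .72;0 0 -7.7 -.03 0 0 .72;0 0 -8.8 -.03 0 0 .72;0 0 -9.9 -.03 0 0 .72;0 0 -11 -.03 0 0 .72;0 0 -12.1 -.03 0 0 .72;0 0 -13.2 -.03 0 0 .72;0 0 -14.2 -.03 0 0 .72;0 0 -14.7 -.03 0 0 .72;0 0 -14.7 -.03 0 0 .72'; python3 - <<'E'
from h import *
st();go(0,0,.1025,130)
c=cam('top'); cv2.imwrite('pics/t7.png',cv2.resize(c['img'][170:260,340:460],None,fx=6,fy=6,interpolation=cv2.INTER_CUBIC))
c=cam('side'); cv2.imwrite('pics/s7.png',cv2.resize(c['img'][110:210,300:430],None,fx=6,fy=6,interpolation=cv2.INTER_CUBIC))
E
```

```text
time_s: 11.87
ee_pos: [0.5852, -0.1082, 0.1185]
tool_rot: [1.212, 2.898, 0.002]
ft_force: [-0.1, 1.3, -0.2]
grip_width: 0.026
t11.87 tier [0.2 0.1] z0.1185 yaw130.1 tilt [0.001 0.001] F [-0.08  1.28 -0.17] M [ 0.02 -0.12 -0.01] w0.0260 j [ 0.46  0.64 -0.55  1.97  0.52  0.67  0.36]
rows: 0.01 -0.00 0.01 0.00 -0.01 0.64
```

View pics/s7.png

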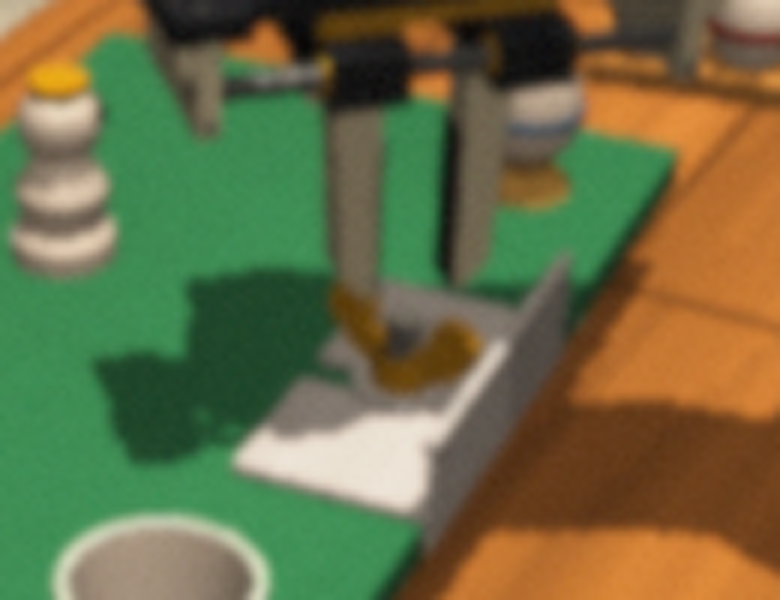

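View pics/t7.png

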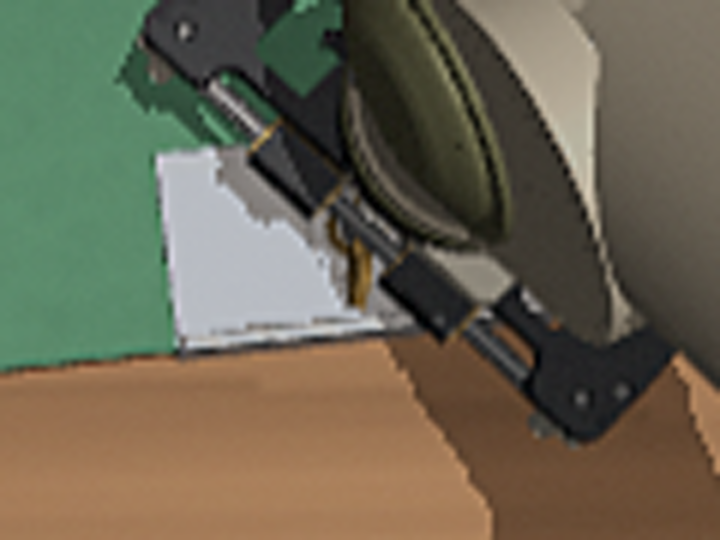

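```bash
python3 -m crank '0 0 -1.1 0 0 0 .72;0 0 -2 0 0 0 .72;0 0 -2 0 0 .3 .72;0 0 -2 0 0 .64 .72;0 0 -2 0 0 .64 .72'; python3 -c "
from h import *
st()"
```

```text
time_s: 12.38
ee_pos: [0.5843, -0.1082, 0.1007]
tool_rot: [-0.915, -3.004, -0.001]
ft_force: [-0.2, -0.4, -0.9]
grip_width: 0.026
t12.38 tier [-0.7  0.2] z0.1007 yaw141.6 tilt [-0.001  0.001] F [-0.17 -0.39 -0.86] M [ 0.02 -0.12 -0.06] w0.0260 j [ 0.48  0.67 -0.58  1.98  0.59  0.66  0.49]
```

```bash
python3 -m crank '0 0 .9 .02 0 -.06 .72;0 0 1.8 .02 0 -.06 .72;0 0 2.7 .02 0 -.06 .72;0 0 3.6 .02 0 -.06 .72;0 0 4.5 .02 0 -.06 .72;0 0 5.4 .02 0 -.06 .72;0 0 6.3 .02 0 -.06 .72;0 0 7.2 .02 0 -.06 .72;0 0 8.1 .02 0 -.06 .72;0 0 9 .02 0 -.06 .72;0 0 9.9 .02 0 -.06 .72;0 0 10.8 .02 0 -.06 .72;0 0 11.7 .02 0 -.06 .72;0 0 12.6 .02 0 -.06 .72;0 0 13.5 .02 0 -.06 .72;0 0 14.4 .02 0 -.06 .72;0 0 15.3 .02 0 -.06 .72;0 0 16.2 .02 0 -.06 .72;0 0 17.1 .02 0 -.06 .72;0 0 18 .02 0 -.06 .72'; python3 -c "
from h import *
st();go(0,0,.102,-62)"
```

```text
time_s: 14.05
ee_pos: [0.5845, -0.1074, 0.1021]
tool_rot: [-2.972, -1.015, -0.001]
ft_force: [0.7, 1.2, -1.0]
grip_width: 0.0262
t14.05 tier [-0.4  1. ] z0.1021 yaw33.2 tilt [-0.     0.001] F [ 0.68  1.15 -1.01] M [ 0.09 -0.33  0.05] w0.0262 j [ 0.13  0.61 -0.06  2.    0.07  0.53 -0.89]
rows: -0.01 0.00 15.87 -0.01 0.04 0.01
```

```bash
python3 -m crank '0 0 .9 0 .04 0 .72;0 0 1.8 0 .04 0 .72;0 0 2.7 0 .04 0 .72;0 0 3.6 0 .04 0 .72;0 0 4.5 0 .04 0 .72;0 0 5.4 0 .04 0 .72;0 0 6.3 0 .04 0 .72;0 0 7.2 0 .04 0 .72;0 0 8.1 0 .04 0 .72;0 0 9 0 .04 0 .72;0 0 9.9 0 .04 0 .72;0 0 10.8 0 .04 0 .72;0 0 11.7 0 .04 0 .72;0 0 12.6 0 .04 0 .72;0 0 13.5 0 .04 0 .72;0 0 14.4 0 .04 0 .72;0 0 15.3 0 .04 0 .72;0 0 16 0 .04 0 .72;0 0 16 0 .04 0 .72'; python3 -c "
from h import *
st()"
python3 -m crank '0 0 -.6 0 0 0 .72;0 0 -.6 0 0 -.6 .72;0 0 -.6 0 0 -.6 .72;0 0 -1.7 0 0 -.6 .72;0 0 -2.8 0 0 -.6 .72;0 0 -3.9 0 0 -.6 .72;0 0 -5 0 0 -.6 .72;0 0 -6.1 0 0 -.6 .72;0 0 -7.2 0 0 -.6 .72;0 0 -8.3 0 0 -.6 .72;0 0 -9.4 0 0 -.6 .72;0 0 -10.5 0 0 -.6 .72;0 0 -11.6 0 0 -.6 .72;0 0 -12.7 0 0 -.6 .72;0 0 -13.8 0 0 -.6 .72;0 0 -14.9 0 0 -.6 .72;0 0 -16 0 0 -.6 .72;0 0 -17 0 0 -.6 .72'; python3 - <<'E'
from h import *
st();go(0,0,.118,142)
c=cam('side'); cv2.imwrite('pics/s8.png',cv2.resize(c['img'][110:210,300:430],None,fx=6,fy=6,interpolation=cv2.INTER_CUBIC))
E
```

```text
time_s: 15.63
ee_pos: [0.5854, -0.1081, 0.102]
tool_rot: [-2.74, 1.537, -0.001]
ft_force: [0.3, -1.0, -0.7]
grip_width: 0.026
t15.63 tier [0.4 0.2] z0.1020 yaw-63.1 tilt [ 0.001 -0.   ] F [ 0.3  -0.99 -0.75] M [-0.02 -0.1   0.06] w0.0260 j [-0.19  0.65  0.41  2.02 -0.47  0.56 -2.04]
time_s: 17.13
ee_pos: [0.5854, -0.1079, 0.1168]
tool_rot: [2.915, 1.171, 0.002]
ft_force: [-0.2, 0.0, -0.0]
grip_width: 0.026
t17.13 tier [0.4 0.4] z0.1168 yaw39.2 tilt [0.001 0.   ] F [-0.21  0.05 -0.01] M [-0.05  0.01 -0.  ] w0.0260 j [ 0.14  0.59 -0.08  1.99  0.08  0.57 -0.8 ]
rows: 0.01 -0.00 -17.13 -0.02 -0.00 -0.05
```

View pics/s8.png

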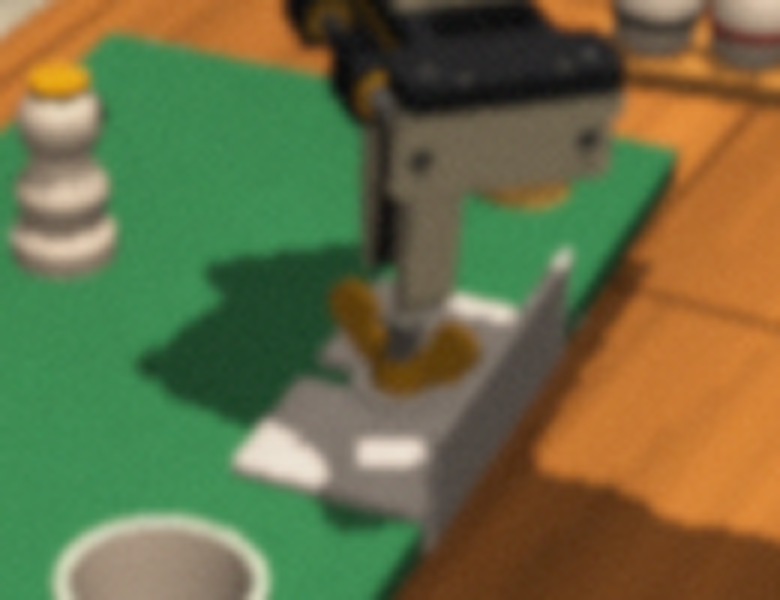

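```bash
python3 -m crank '0 0 -1.1 0 0 0 .72;0 0 -2.2 0 0 0 .72;0 0 -3.3 0 0 0 .72;0 0 -4.4 0 0 0 .72;0 0 -5.5 0 0 0 .72;0 0 -6.6 0 0 0 .72;0 0 -7.7 0 0 0 .72;0 0 -8.8 0 0 0 .72;0 0 -9.9 0 0 0 .72;0 0 -11 0 0 0 .72;0 0 -12.1 0 0 0 .72;0 0 -13.2 0 0 0 .72;0 0 -14.3 0 0 0 .72;0 0 -15.4 0 0 0 .72;0 0 -16.5 0 0 0 .72;0 0 -17.1 0 0 .1 .72;0 0 -17.1 0 0 .3 .72;0 0 -17.1 0 0 .6 .72;0 0 -17.1 0 0 .6 .72'; python3 -c "
from h import *
st()"
```

```text
time_s: 18.77
ee_pos: [0.5845, -0.1081, 0.1002]
tool_rot: [-0.904, -3.008, -0.0]
ft_force: [-0.3, 0.2, 0.1]
grip_width: 0.0259
t18.77 tier [-0.5  0.2] z0.1002 yaw142.0 tilt [-0.001  0.001] F [-0.26  0.22  0.05] M [ 0.05 -0.19  0.01] w0.0259 j [ 0.47  0.67 -0.57  1.98  0.58  0.66  0.51]
```

```bash
python3 -m crank '0 0 .9 .02 0 -.04 .72;0 0 1.8 .02 0 -.04 .72;0 0 2.7 .02 0 -.04 .72;0 0 3.6 .02 0 -.04 .72;0 0 4.5 .02 0 -.04 .72;0 0 5.4 .02 0 -.04 .72;0 0 6.3 .02 0 -.04 .72;0 0 7.2 .02 0 -.04 .72;0 0 8.1 .02 0 -.04 .72;0 0 9 .02 0 -.04 .72;0 0 9.9 .02 0 -.04 .72;0 0 10.8 .02 0 -.04 .72;0 0 11.7 .02 0 -.04 .72;0 0 12.6 .02 0 -.04 .72;0 0 13.5 .02 0 -.04 .72;0 0 14.4 .02 0 -.04 .72;0 0 15.3 .02 0 -.04 .72;0 0 16.2 .02 0 -.04 .72;0 0 17.1 .02 0 -.04 .72;0 0 18 .02 0 -.04 .72'; python3 -c "
from h import *
st();go(0,0,.101,-62)"
```

```text
time_s: 20.43
ee_pos: [0.5847, -0.1074, 0.1011]
tool_rot: [-2.968, -1.027, -0.0]
ft_force: [1.2, 1.0, -0.7]
grip_width: 0.0258
t20.43 tier [-0.2  0.9] z0.1011 yaw33.6 tilt [0.    0.001] F [ 1.2   1.01 -0.74] M [ 0.14 -0.33  0.09] w0.0258 j [ 0.12  0.61 -0.05  2.    0.05  0.53 -0.87]
rows: -0.01 0.00 15.94 -0.01 0.03 0.00
```

```bash
python3 -m crank '0 0 .9 0 .03 0 .72;0 0 1.8 0 .03 0 .72;0 0 2.7 0 .03 0 .72;0 0 3.6 0 .03 0 .72;0 0 4.5 0 .03 0 .72;0 0 5.4 0 .03 0 .72;0 0 6.3 0 .03 0 .72;0 0 7.2 0 .03 0 .72;0 0 8 0 .03 0 .72'; python3 -c "
from h import *
st()"
python3 -m crank '0 0 .9 0 0 0 .72;0 0 1.8 0 0 0 .72;0 0 2.7 0 0 0 .72;0 0 3.6 0 0 0 .72;0 0 4.5 0 0 0 .72;0 0 5.4 0 0 0 .72;0 0 6.3 0 0 0 .72;0 0 7.2 0 0 0 .72;0 0 8 0 0 0 .72'; python3 -c "
from h import *
st()"

```

```text
time_s: 21.18
ee_pos: [0.5859, -0.1078, 0.1011]
tool_rot: [-3.129, 0.28, -0.002]
ft_force: [1.5, -0.6, -1.0]
grip_width: 0.026
t21.18 tier [0.9 0.5] z0.1011 yaw-14.7 tilt [0.002 0.   ] F [ 1.53 -0.61 -0.98] M [-0.08 -0.28  0.07] w0.0260 j [-0.04  0.62  0.19  2.01 -0.22  0.53 -1.44]
time_s: 21.93
ee_pos: [0.5863, -0.1085, 0.1012]
tool_rot: [2.739, -1.538, 0.005]
ft_force: [1.0, -3.0, -2.4]
grip_width: 0.0261
t21.93 tier [ 1.2 -0.3] z0.1012 yaw-63.2 tilt [ 0.003 -0.002] F [ 1.04 -2.98 -2.4 ] M [-0.63 -0.15  0.08] w0.0261 j [-0.2   0.65  0.43  2.02 -0.49  0.56 -2.02]
```

```bash
python3 -m crank '0 0 -.6 0 0 0 .72;0 0 -.6 0 0 -.6 .72;0 0 -.6 0 0 -.6 .72;0 0 -1.7 0 0 -.6 .72;0 0 -2.8 0 0 -.6 .72;0 0 -3.9 0 0 -.6 .72;0 0 -5 0 0 -.6 .72;0 0 -6.1 0 0 -.6 .72;0 0 -7.2 0 0 -.6 .72;0 0 -8.3 0 0 -.6 .72;0 0 -9.4 0 0 -.6 .72;0 0 -10.5 0 0 -.6 .72;0 0 -11.6 0 0 -.6 .72;0 0 -12.7 0 0 -.6 .72;0 0 -13.8 0 0 -.6 .72;0 0 -14.9 0 0 -.6 .72;0 0 -16 0 0 -.6 .72;0 0 -17 0 0 -.6 .72'; python3 - <<'E'
from h import *
st();go(0,0,.117,142)
c=cam('side'); cv2.imwrite('pics/s9.png',cv2.resize(c['img'][110:210,300:430],None,fx=6,fy=6,interpolation=cv2.INTER_CUBIC))
E
```

```text
time_s: 23.43
ee_pos: [0.5863, -0.1081, 0.1159]
tool_rot: [2.915, 1.166, 0.004]
ft_force: [0.8, -0.3, 0.1]
grip_width: 0.0261
t23.43 tier [1.3 0.1] z0.1159 yaw39.1 tilt [ 0.003 -0.001] F [ 0.79 -0.34  0.06] M [-0.03  0.03  0.02] w0.0261 j [ 0.13  0.59 -0.06  1.99  0.07  0.56 -0.79]
rows: 0.03 0.02 -17.16 -0.04 -0.03 -0.04
```

View pics/s9.png

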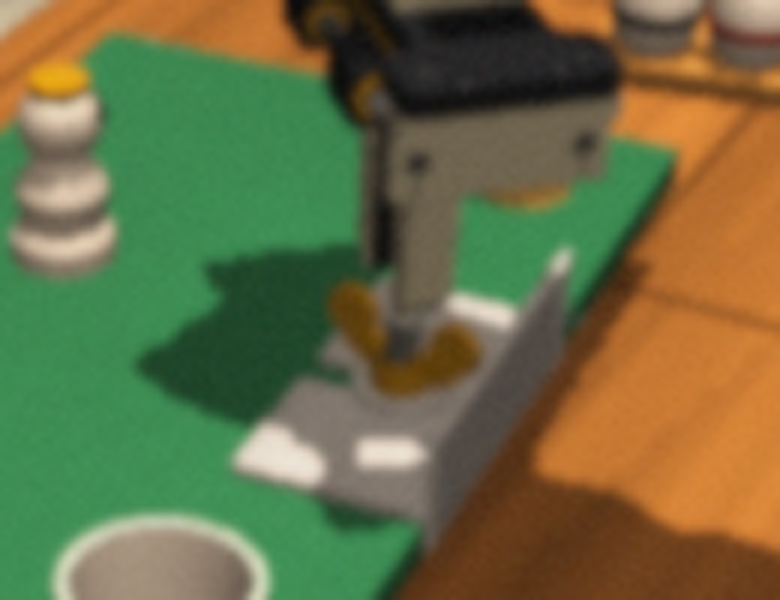

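```bash
python3 -m crank '0 0 -1.1 -.04 0 0 .72;0 0 -2.2 -.04 0 0 .72;0 0 -3.3 -.04 0 0 .72;0 0 -4.4 -.04 0 0 .72;0 0 -5.5 -.04 0 0 .72;0 0 -6.6 -.04 0 0 .72;0 0 -7.7 -.04 0 0 .72;0 0 -8.8 -.04 0 0 .72;0 0 -9.9 -.04 0 0 .72;0 0 -11 -.04 0 0 .72;0 0 -12.1 -.04 0 0 .72;0 0 -13.2 -.04 0 0 .72;0 0 -14.3 -.04 0 0 .72;0 0 -15.4 -.04 0 0 .72;0 0 -16.5 -.04 0 0 .72;0 0 -17.1 -.04 0 .1 .72;0 0 -17.1 -.04 0 .3 .72;0 0 -17.1 -.04 0 .6 .72;0 0 -17.1 -.04 0 .6 .72'; python3 -c "
from h import *
st();go(0,0,.1,-60)"
python3 -m crank '0 0 .9 0 0 0 .72;0 0 1.8 0 0 0 .72;0 0 2.7 0 0 0 .72;0 0 3.6 0 0 0 .72;0 0 4.2 0 0 0 .72;0 0 4.8 0 0 0 .72;0 0 5.4 0 0 0 .72;0 0 6 0 0 0 .72;0 0 6.6 0 0 0 .72;0 0 7.2 0 0 0 .72'; python3 -c "
from h import *
st();go(0,0,.1,-62)"

```

```text
time_s: 25.07
ee_pos: [0.5847, -0.1089, 0.0992]
tool_rot: [0.909, 3.006, -0.001]
ft_force: [0.2, 0.7, 0.5]
grip_width: 0.0259
t25.07 tier [-0.4 -0.6] z0.0992 yaw141.8 tilt [ 0.001 -0.001] F [0.16 0.67 0.46] M [-0.   -0.1   0.03] w0.0259 j [ 0.45  0.67 -0.55  1.98  0.57  0.65  0.52]
rows: -0.02 -0.00 -26.36 0.00 0.03 -0.03
time_s: 25.9
ee_pos: [0.5847, -0.1084, 0.099]
tool_rot: [1.959, 2.455, -0.0]
ft_force: [-0.8, 0.7, -0.5]
grip_width: 0.026
t25.90 tier [-0.3 -0.1] z0.0990 yaw98.3 tilt [ 0.001 -0.001] F [-0.78  0.66 -0.55] M [ 0.06 -0.18  0.15] w0.0260 j [ 0.32  0.63 -0.34  1.99  0.37  0.58 -0.05]
rows: 0.01 -0.01 26.72 0.00 0.01 -0.04
```

```bash
python3 -m crank '0 0 .7 0 0 0 .72;0 0 1.4 0 0 0 .72;0 0 2.1 0 0 0 .72;0 0 2.8 0 0 0 .72;0 0 3.5 0 0 0 .72'; python3 -c "
from h import *
st()"
python3 -m crank '0 0 .7 0 0 0 .72;0 0 1.4 0 0 0 .72;0 0 2.1 0 0 0 .72;0 0 2.8 0 0 0 .72;0 0 3.5 0 0 0 .72'; python3 -c "
from h import *
st()"

```

```text
time_s: 26.32
ee_pos: [0.5849, -0.1082, 0.099]
tool_rot: [2.379, 2.05, 0.0]
ft_force: [-0.4, -0.4, 0.9]
grip_width: 0.026
t26.32 tier [-0.1  0.1] z0.0990 yaw77.0 tilt [ 0.001 -0.001] F [-0.4  -0.44  0.9 ] M [-0.08 -0.06  0.15] w0.0260 j [ 0.25  0.62 -0.24  2.    0.26  0.55 -0.32]
time_s: 26.73
ee_pos: [0.585, -0.1081, 0.099]
tool_rot: [2.717, 1.574, 0.001]
ft_force: [0.2, -1.4, 0.7]
grip_width: 0.0262
t26.73 tier [0.  0.2] z0.0990 yaw55.6 tilt [ 0.002 -0.001] F [ 0.16 -1.44  0.73] M [-0.13 -0.04  0.19] w0.0262 j [ 0.18  0.61 -0.13  2.    0.15  0.53 -0.58]
```

```bash
for i in 1; do python3 -m crank '0 0 .6 0 0 0 .72;0 0 1.2 0 0 0 .72;0 0 1.8 0 0 0 .72;0 0 2.4 0 0 0 .72'; python3 -c "
from h import *
st()"
python3 -m crank '0 0 0.1 0 0 0 .72'; python3 -c "
from h import *
st()"
python3 -m crank '0 0 0.6 0 0 0 .72;0 0 1.2 0 0 0 .72;0 0 1.8 0 0 0 .72;0 0 2.4 0 0 0 .72'; python3 -c "
from h import *
st()"; done

```

```text
time_s: 27.07
ee_pos: [0.5852, -0.1081, 0.099]
tool_rot: [2.895, 1.213, 0.002]
ft_force: [1.2, -0.4, 0.5]
grip_width: 0.0259
t27.07 tier [0.2 0.2] z0.0990 yaw40.9 tilt [ 0.002 -0.002] F [ 1.23 -0.42  0.47] M [-0.22  0.05  0.25] w0.0259 j [ 0.13  0.61 -0.06  2.01  0.07  0.52 -0.76]
time_s: 27.15
ee_pos: [0.5852, -0.1081, 0.099]
tool_rot: [2.904, 1.191, 0.001]
ft_force: [-1.2, -1.4, 1.7]
grip_width: 0.0262
t27.15 tier [0.2 0.2] z0.0990 yaw40.1 tilt [ 0.002 -0.003] F [-1.18 -1.37  1.72] M [-0.29  0.06  0.28] w0.0262 j [ 0.12  0.61 -0.05  2.01  0.07  0.52 -0.77]
time_s: 27.48
ee_pos: [0.5853, -0.108, 0.099]
tool_rot: [3.031, 0.813, 0.002]
ft_force: [-0.3, -1.4, 1.9]
grip_width: 0.0261
t27.48 tier [0.3 0.2] z0.0990 yaw25.5 tilt [ 0.002 -0.003] F [-0.32 -1.38  1.92] M [-0.24  0.04  0.29] w0.0261 j [ 0.07  0.61  0.02  2.01 -0.01  0.52 -0.95]
```

```bash
python3 -m crank '0 0 -.5 0 0 0 .72;0 0 -.8 0 0 0 .72;0 0 -.8 0 0 -.5 .72;0 0 -.8 0 0 -1.5 .72;0 0 -.8 0 0 -3 .72;0 0 -.8 0 0 -4 .72;0 0 -.8 0 0 -4 .72'; python3 -c "
from h import *
st();go(-150,0,.21,20)"

```

```text
time_s: 28.07
ee_pos: [0.5875, -0.108, 0.204]
tool_rot: [2.991, 0.938, 0.013]
ft_force: [0.2, -0.9, 0.0]
grip_width: 0.0265
t28.07 tier [2.5 0.1] z0.2040 yaw30.3 tilt [ 0.01  -0.004] F [ 0.24 -0.94  0.04] M [-0.03 -0.04  0.02] w0.0265 j [ 0.09  0.47 -0.01  1.93  0.01  0.73 -0.88]
rows: 0.08 -0.07 1.72 -5.27 -3.07 -0.30
```

```bash
python3 -m crank '0 0 0 -1.3 -.8 0 .72;0 0 0 -2.6 -1.6 0 .72;0 0 0 -4 -2.4 0 .72;0 0 0 -5.27 -3.07 0 .72;0 0 0 -5.27 -3.07 0 .72;0 0 0 -5.27 -3.07 0 .72'; python3 - <<'E'
from h import *
st()
c=cam('top'); cv2.imwrite('pics/t9.png',cv2.resize(c['img'][180:245,350:445],None,fx=8,fy=8,interpolation=cv2.INTER_CUBIC))
cv2.imwrite('pics/t9f.png',c['img'])
s=cam('side'); cv2.imwrite('pics/s10.png',cv2.resize(s['img'][100:250,210:430],None,fx=3.6,fy=3.6,interpolation=cv2.INTER_CUBIC))
E
```

```text
time_s: 28.57
ee_pos: [0.4339, -0.1204, 0.2025]
tool_rot: [2.992, 0.937, 0.013]
ft_force: [1.2, 0.6, -0.6]
grip_width: 0.0257
t28.57 tier [-151.6   -0.2] z0.2025 yaw30.2 tilt [ 0.01  -0.004] F [ 1.16  0.56 -0.62] M [-0.   -0.02  0.02] w0.0257 j [ 0.15  0.31 -0.01  2.24  0.01  0.58 -0.83]
```

View pics/t9.png

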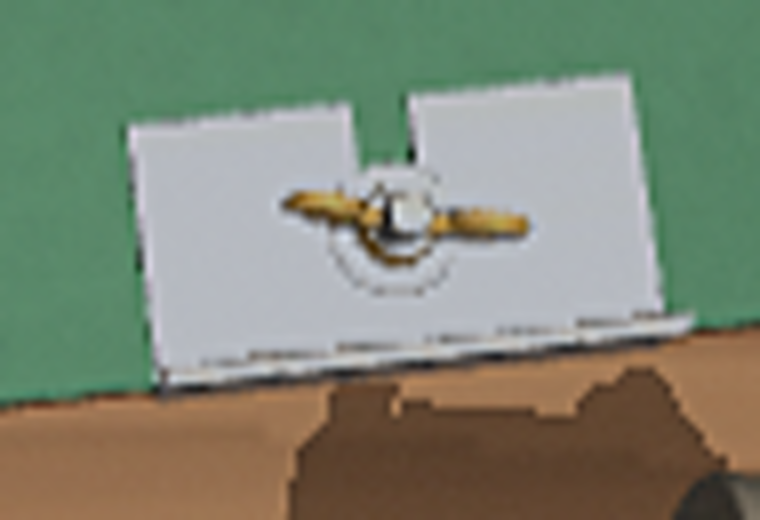

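View pics/s10.png

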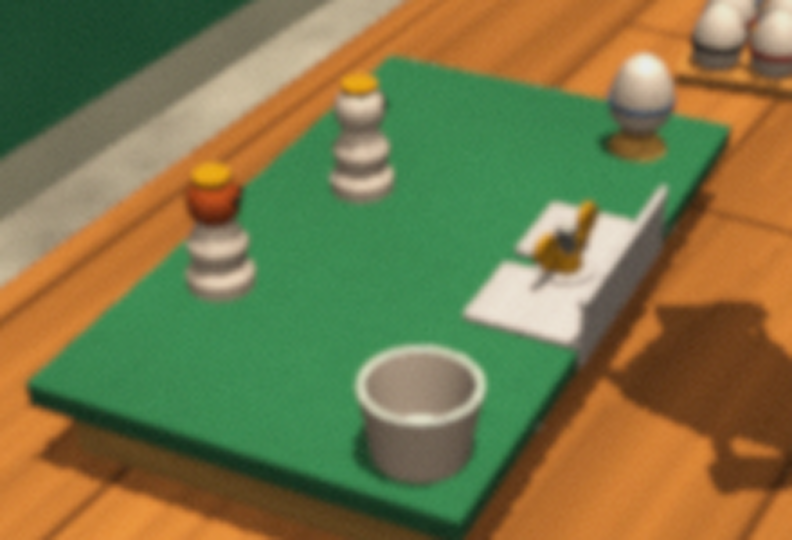

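```bash
python3 - <<'E'
from h import *
cs=[cam('top') for _ in range(8)]
c=cs[0]; D=np.mean([k['z_map'] for k in cs],0); print('noise',np.std([k['z_map'][214,400] for k in cs]))
def hh(u,v): return pt(c,u,v,D[v,u])
P=[hh(u,v) for v in range(185,232) for u in range(360,440)]
P=np.array(P); T=np.array([tier(p) for p in P]); r=np.hypot(*T.T); a=np.degrees(np.arctan2(T[:,1],T[:,0]))
w=(r>12.5)&(r<16.5)&(P[:,2]<.078); f=(r>22)&(abs(T[:,1])<66)&(abs(T[:,1])>14)&(abs(T[:,0])<31)&(P[:,2]<.075)&~((abs(T[:,1])<40)&(abs(T[:,0])<14))
A=np.c_[T[f],np.ones(f.sum())]; k=np.linalg.lstsq(A,P[f,2],rcond=None)[0]
e=P[:,2]-np.c_[T,np.ones(len(T))]@k
print(f.sum(),w.sum(),'foot z',k[2],'resid',e[f].std(),'washer above foot mm',np.median(e[w])*1e3,e[w].mean()*1e3,e[w].std()/w.sum()**.5*1e3)
E
```

```text
noise 0.0009008928
994 61 foot z 0.0643017713535842 resid 0.0006747720802354687 washer above foot mm 2.78571883848365 2.7291505945292878 0.0851927023619603
```

```bash
python3 - <<'E'
from h import *
a=cv2.imread('pics/top0.png');b=cam('top')['img']
d=cv2.absdiff(a,b).max(2)
for n,u,v in [('figA',346,130),('figB',410,132),('egg',478,191),('cup',312,212)]: print(n,d[v-20:v+20,u-20:u+20].mean().round(2),d[v-20:v+20,u-20:u+20].max())
c=cam('top')
for n,u,v in [('footL',130,128),('footR',630,75)]: print(n,tier(plane(c,u/8+349.6,v/8+179.6,.064)))
from bench import job_done
st(); print(job_done())
E
```

```text
figA 6.56 10
figB 6.45 10
egg 6.47 11
cup 6.91 10
footL [35.8 67.8]
footR [ 35.9 -71.4]
t29.17 tier [-149.8   -0. ] z0.2023 yaw30.3 tilt [ 0.01  -0.004] F [-0.55  0.02 -0.26] M [ 0.   -0.02  0.03] w0.0261 j [ 0.15  0.31 -0.01  2.24  0.01  0.59 -0.83]
the job is handed in; nothing more can be done
None
```

I pushed the guard home with both open fingertips at a peak of about 12 N. I then turned the wing nut clockwise in four fingertip strokes, about 570° in all, until it stiffened. The arm then moved clear, and I handed the job in at 29 s of the 72 s allowed.

**Guard:** the last look put the back corners of its foot at x = 35.8 and 35.9 mm, where home is 36 mm. It is home and square to the tier's edge.

**Nut tightness:** the two signs agree that the washer presses with more than 10 N, but not on how far past contact the nut went.
- **Torque:** it rose from about 0.08 to 0.29 N m over the last stroke, which suggests roughly 1.7–2.4 rad past contact.
- **Depth reading:** the washer's top is 2.75 ± 0.1 mm above the foot, less than its 3 mm thickness. That suggests about 0.9 ± 0.5 rad, or roughly 18 N.

**Stock:** the top picture shows no change at the figurines, egg or cup, and the side picture shows them all standing.

No check failed.

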